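# Swing the meter carrier onto its stop and clamp it

## Task

The electricity meter on the test fixture stands on a carrier plate that turns about a pin and has been left swung out towards the robot. Push the plate near its free corner so that it turns on the pin until its far long edge is home against the round stop post, and hold it pressed firmly there (about 12 N) for a second; then press the ball-ended clamp lever down with about 10 N so that its rubber pad grips the plate, and let go, leaving the plate against the stop. Be gentle: never push the plate or lever with more than 25 N, keep the clamp up until the plate is home, and leave the other things on the bench where they are.

Things in the scene. Friction and masses are not known exactly. Their poses are not given: they have to be found in the camera images.
- fixture: Fixed aluminium slab 290 x 205 x 8 mm on the bench, carrying the pivot pin, clamp bracket and stop. Origin: pin axis, bench height. x runs from the pin towards the plate's free end, y away from the robot towards the stop side, z up. Slab spans x -45 to 245, y -130 to 75 mm. The 12 mm pin has a 24 mm collar (top 38 mm above the bench) that keeps the plate on.
- plate: Grey plastic carrier plate, 240 x 90 x 18 mm, 0.4 to 0.65 kg with its meter, lying on the slab (underside 8 mm, top 26 mm above the bench). Origin: centre of its pivot hole, underside; 0.75 mm play on the pin. x runs to the free end. It spans x -20 to 220, y -60 to 30 mm. Edge y = 30 meets the stop; push the edge y = -60. Sliding takes 1 to 4 N. It starts 13 to 28 degrees clockwise of the fixture's x axis.
- push_spot (a point): Spot on the plate's edge facing the robot, near the free corner, where to push it: plate x 195, y -60 mm, 17 mm above the bench (mid-thickness). The white meter and its grey terminal block, fixed on the plate, stand over plate x 115 to 219, y -51 to 11 mm, up to 71 mm above the bench.
- stop: The stop: fixed rigid round steel post, 18 mm diameter, 8 to 38 mm above the bench (43 mm with its cap). Origin: on its axis at the slab's top. It is set by hand at a different place each time, so home is within 4 degrees of the fixture's x axis.
- stop_axis (a point): Point on the stop post's axis, 18 mm above the bench. Plate home: this axis lies at y = 39 mm in the plate's frame (edge touching the post). One millimetre makes many newtons here, so measured poses do not suffice to press it right: feel for the stop.
- clamp (a joint): Clamp lever's angle about its horizontal hinge (rad): 0 with the pad resting on the plate, larger when raised (0.35 to 0.55 at the start), -0.25 if no plate lies beneath. Stiff hinge (0.25 N m): it stays where left, about 2 N on the ball moves it. The lever swings in the plane fixture x = 75 mm, from the hinge over the plate towards the robot. Rubber pad 14 mm across, 65 mm from the hinge.
- clamp_hinge (a point): Point on the clamp's hinge axis, mid-lever: fixture x 75, y 55 mm, 48 mm above the bench. The bracket around it is 38 mm wide, its top 60 mm above the bench.
- clamp_ball (a point): Centre of the black ball, 30 mm across, at the lever's end. With the lever down it is 140 mm from the hinge horizontally and 10 mm above hinge height (fixture x 75, y -85, 58 mm above the bench). It moves on an arc of 140 mm radius about the hinge, so follow it outwards while pressing: pushed straight down it can jam.
- cover: Bystander, to be left alone: small grey terminal cover lying on the slab beyond the plate, between the clamp and the stop. Origin: centre of its underside.
- tape: Bystander, to be left alone: roll of black tape beside the pivot end. Origin: centre of its underside.
- driver: Bystander, to be left alone: screwdriver lying on the robot's side of the slab. Origin: centre of its underside.
- spare: Bystander, to be left alone: spare white meter standing beyond the plate's free end, 50 mm high. Origin: centre of its underside.
- multimeter: Bystander, to be left alone: black hand multimeter, to the left. Origin: centre of its underside.
- cup: Bystander, to be left alone: white cup, to the right. Origin: centre of its underside.

How it is judged:
By the outcome, as a careful person would: the job done as asked, in the order asked, and still so for the second after the job is handed in, with the robot touching nothing.
It also fails if it takes over 70 s, if anything falls off the work surface, if the arm or the gripper's body presses on something with over 40 N, if the wrist force passes 120 N, or if a joint passes its speed limit or range.

## Robot

A 6-joint arm with a two-finger parallel gripper is mounted at the origin on the work surface. World frame = base frame: x ahead of the robot, y to its left, z up, the work surface at z = 0. Lengths are in m, angles in rad, forces in N, time in s.
With the tool pointing down it reaches from about 0.35 to 0.85 m from the base axis. Payload 8.1 kg.
Tool frame: the origin (TCP) lies on the mounting face of the last link; the fingertips stand 186 mm ahead of it and the grasp point (between the pads) lies 167 mm ahead of it; z points along the fingers, y is the direction in which the jaws open and shut (so a half turn about z gives the same grasp; the last joint's range is limited). The gripper opens to 93 mm and grips with 3 to 60 N. Pads are 15 mm wide; open, the fingers measure 128 mm over their backs; the gripper's body (75 mm by 188 mm) begins 65 mm behind the grasp point.
Start: joints at [1.227, 0.13, 1.488, -0, 1.523, -0.085], TCP at [0.154, 0.58, 0.405] pointing down, gripper open.
Joint ranges: [-2.96, 2.96], [-0.89, 2.26], [0.02, 2.5], [-1.34, 4.48], [0, 2.73], [-2.66, 2.66]. Speed limits (rad/s): [2.39, 2.39, 2.79, 3.14, 3.14, 3.14].

## Interface

Orientations are given as a rotation vector (axis times angle).
In Python, from plant import robot, read_camera, spotter gives the robot as it stands.
- The arm moves only by the tool arm_command, never from a script. Its arguments are lists of equal length, an entry for each row: "xyz": the shift along the world's x, y, z in cm, a list of three; "turn": the turn, a rotation vector about the world's x, y, z in rad, a list of three. A call has 1 to 12 rows; each row shifts and turns the commanded pose from where the row before left it; what a row does not reach is not made up. A row lasts 1/8 s, in which the tool goes at most 62.5 mm and 10.7 degrees, less where a joint would pass 70% of its speed; a pose out of reach is approached as far as the arm can. A call is refused whole if a number of a shift passes 6.25 or a number of a turn 0.188, either way. A call with a gripper value outside its range is refused whole. "gripper" is the finger opening in cm, from 0 to 9.3, set as the call begins (left out, the last holds). The fingers move at their own pace and stop on an object; "force" is the grip in N (left out, the last holds). Time passes only in rows, so rows that do not move let the fingers close. It gives the time, the measured TCP pose, the force and the opening at its end, in the units of the state.
- robot.read_state(): the state, without advancing time (a new reading comes with each control period).
- read_camera(name): name is "side" or "top"; returns a dict with "frame" (480x640x3 uint8, red, green, blue), "z_map" (480x640 float32, m along the optical axis (not along the pixel's ray), 0 where there is no reading), "fx", "fy", "cx", "cy" (pixels), "distortion" ([k1, k2, p1, p2, k3] as OpenCV has them; the pictures are not rectified), "eye" and "orientation" of the camera in the world. Camera axes: x right, y down, z forward; pixel columns grow to the right and rows downward; lengths in m; the calibration is good to about 2 mm. A picture is of the moment at which its call begins.
- robot.close_job(): hands the job in, once; it reports no verdict.
Trained networks look in a picture, given as the dict that the camera call returned (one of the last four; its "shot" number tells which), for a name from the list of things; names that differ only in an ending like _2 or _b are one class to them, and where a whole thing is asked for, a point or a joint stands for the part that bears it (a point fixed in the world has none). Each returns a list of dicts, best first, with "confidence" (0 to 1); they miss things now and then, are a little off and sometimes report something else, mostly with a low value. They report only what shows in the picture. A call takes as long as a camera call.
- spotter.masks_of(picture, query): "pixels" (480x640 bool, what is visible of it) and "centre" ([row, column] in pixels, amid what is visible of it).
The state is a dict: "t": time; "q": joint angles; "dq": joint speeds; "joint_torque": joint torques, N m; "tool_pos": TCP position; "orientation": TCP orientation; "force": force on the tool from outside, world axes, zero at the start; "wrist_torque": the same for the moment, N m; "opening": finger opening in m.
Only numpy, scipy, OpenCV 4.12 (cv2) and the standard library are available. Lean on these libraries where they do the work, as an engineer would, in place of code of your own. Each camera call takes 0.05 s, during which the arm holds its last target. There are 200 camera calls.

## Working session

There is one attempt and no reset: what is moved stays moved. The work goes in short steps, Python scripts to look and compute and a tool call to move; the robot and the scene stay as the last step left them, time stands still between calls to the robot, and variables do not carry over. Pictures are saved under pics/ and viewed, about 8 in all and at most 12, crops included, and the job is handed in when it is done.

Besides the shell and the picture viewer there is one more tool, called by a JSON object that holds its "method" and its "body". arm_command: Moves the arm, as the interface text tells. Its arguments: {"type":"object","properties":{"xyz":{"type":"array","items":{"type":"array","items":{"type":"number"}}},"turn":{"type":"array","items":{"type":"array","items":{"type":"number"}}},"gripper":{"type":"number"},"force":{"type":"number"}},"required":["xyz","turn"]}

```bash
ls; mkdir -p pics
cat > h.py <<'E'
import numpy as np, cv2
from scipy.spatial.transform import Rotation as R
from plant import robot, read_camera, spotter
def rot(o):
    o=np.array(o,float)
    return o if o.shape==(3,3) else R.from_rotvec(o).as_matrix() if o.size==3 else R.from_quat(o).as_matrix()
def pts(c,mask):
    v,u=np.nonzero(mask&(c['z_map']>0)); z=c['z_map'][v,u]
    K=np.array([[c['fx'],0,c['cx']],[0,c['fy'],c['cy']],[0,0,1]])
    n=cv2.undistortPoints(np.stack([u,v],1).astype(float)[:,None],K,np.array(c['distortion'],float))[:,0]
    return (rot(c['orientation'])@(np.c_[n,np.ones(len(n))]*z[:,None]).T).T+np.array(c['eye'])
def proj(c,P):
    Rm=rot(c['orientation']);K=np.array([[c['fx'],0,c['cx']],[0,c['fy'],c['cy']],[0,0,1]])
    p=(np.atleast_2d(P)-np.array(c['eye']))@Rm
    return cv2.projectPoints(p,np.zeros(3),np.zeros(3),K,np.array(c['distortion'],float))[0][:,0]
E
python3 - <<'E'
from h import *
for n in ['top','side']:
    c=read_camera(n); cv2.imwrite(f'pics/{n}0.png',c['frame'][:,:,::-1])
    print(n,c['eye'],c['orientation'],c['fx'])
    for q in ['fixture','plate','stop','clamp','clamp_ball','cover','tape','driver','spare','multimeter','cup']:
        for m in spotter.masks_of(c,q)[:2]:
            p=pts(c,m['pixels']); print(q,round(m['confidence'],2),np.round(m['centre']),m['pixels'].sum(),np.round(np.median(p,0),3) if len(p) else '',np.round(np.percentile(p,[3,97],axis=0),3).tolist() if len(p) else '')
print(robot.read_state())
E
```

```text
pics
top [ 0.3153433  -0.01438026  1.39972579] [-1.99206459  2.21956827 -0.23794878] 594.9101864106561
fixture 0.83 [228. 302.] 6290 [ 0.637 -0.012  0.009] [[0.515, -0.154, 0.003], [0.715, 0.124, 0.091]]
plate 0.93 [248. 305.] 3642 [ 0.589 -0.012  0.028] [[0.525, -0.108, 0.02], [0.665, 0.104, 0.075]]
clamp 0.69 [227. 294.] 426 [0.633 0.008 0.088] [[0.572, -0.003, 0.028], [0.699, 0.024, 0.141]]
clamp_ball 0.9 [225. 293.] 427 [0.636 0.008 0.086] [[0.573, -0.003, 0.025], [0.704, 0.022, 0.141]]
clamp_ball 0.67 [242. 495.] 939 [ 0.552 -0.452  0.048] [[0.517, -0.472, 0.003], [0.579, -0.408, 0.088]]
tape 0.8 [258. 224.] 535 [0.603 0.184 0.017] [[0.574, 0.153, -0.002], [0.64, 0.219, 0.023]]
driver 0.73 [304. 237.] 370 [0.48  0.161 0.023] [[0.463, 0.069, 0.012], [0.495, 0.2, 0.03]]
driver 0.61 [249. 306.] 3744 [ 0.589 -0.011  0.028] [[0.525, -0.108, 0.014], [0.666, 0.105, 0.076]]
spare 0.97 [252. 413.] 1255 [ 0.551 -0.255  0.049] [[0.521, -0.307, 0.011], [0.583, -0.209, 0.056]]
multimeter 0.56 [319. 122.] 2340 [0.472 0.419 0.034] [[0.403, 0.374, 0.015], [0.543, 0.467, 0.044]]
multimeter 0.42 
[... 1799 characters left out ...]
[[0.517, -0.476, 0.004], [0.58, -0.411, 0.087]]
{'t': 1.2, 'q': array([ 1.22657936e+00,  1.30408294e-01,  1.48819121e+00, -3.55804888e-05,
        1.52301141e+00, -8.53825671e-02]), 'dq': array([ 0.00027228,  0.0005614 ,  0.00035755,  0.0003984 ,  0.00088335,
       -0.0012091 ]), 'joint_torque': array([-1.56626142e-03, -5.59798229e+01, -4.92028463e+01,  7.68046430e-02,
        2.35000643e-02, -6.14275018e-05]), 'tool_pos': array([0.15354932, 0.58002578, 0.4047351 ]), 'orientation': array([ 4.05435506e-01,  3.11529015e+00, -3.99170982e-05]), 'force': array([-0.56011819,  0.29177309,  0.23215147]), 'wrist_torque': array([ 0.01657312, -0.02906461,  0.03616268]), 'opening': 0.09268143096870549}
```

```bash
cat > fit.py <<'E'
from h import *
from scipy.optimize import least_squares
def sdbox(p,lo,hi):
    c=(lo+hi)/2;h=(hi-lo)/2;d=abs(p-c)-h
    return np.linalg.norm(np.maximum(d,0),axis=1)+np.minimum(d.max(1),0)
def fitrect(P,lo,hi,x0):
    lo=np.array(lo);hi=np.array(hi)
    hull=cv2.convexHull(P.astype(np.float32))[:,0]
    n=np.roll(hull,-1,0); s=[]
    for a,b in zip(hull,n):
        k=max(1,int(np.linalg.norm(b-a)/.003)); s+= [a+(b-a)*i/k for i in range(k)]
    s=np.array(s)
    f=lambda x:sdbox((s-x[:2])@np.array([[np.cos(x[2]),-np.sin(x[2])],[np.sin(x[2]),np.cos(x[2])]]),lo,hi)
    r=least_squares(f,x0,loss='soft_l1',f_scale=.001)
    return r.x,np.sqrt(np.mean(f(r.x)**2))
def cleaned(m,c,lo,hi):
    ok=m&(c['z_map']>0); P=np.full(m.shape+(3,),9.); P[ok]=pts(c,ok)
    k=(ok&(P[...,2]>lo)&(P[...,2]<hi)).astype(np.uint8)
    n,l,st,_=cv2.connectedComponentsWithStats(k)
    keep=np.isin(l,[i for i in range(1,n) if st[i,4]>25])
    return P[keep&(k>0)][:,:2]
def fits(x0p=-1.9):
  for n in ['top','side']:
    c=read_camera(n)
    for q,lo,hi,zl,zh in [('fixture',[-.045,-.13],[.245,.075],.0045,.0125),('plate',[-.02,-.06],[.22,.03],.022,.032)]:
        m=spotter.masks_of(c,q)
        if not m: continue
        P=cleaned(m[0]['pixels'],c,zl,zh)
        x,e=fitrect(P,lo,hi,[.642,.08,-1.57 if q=='fixture' else x0p])
        print(n,q,m[0]['confidence'],np.round(x,4),'deg',round(np.degrees(x[2]),2),'rms',e)
E
python3 - <<'E'
from fit import *
fits()
a=cv2.imread('pics/top0.png')[150:350,180:440]; b=cv2.imread('pics/side0.png')[170:370,230:430]
cv2.imwrite('pics/v1.png',np.hstack([cv2.resize(a,(450,346)).copy(),cv2.resize(b,(346,346))]))
E
```

```text
top fixture 0.85 [ 0.6509  0.0823 -1.6475] deg -94.4 rms 0.0008323900932767969
top plate 0.96 [ 0.651   0.0822 -1.9843] deg -113.69 rms 0.0006271208945568134
side fixture 0.93 [ 0.6509  0.0825 -1.644 ] deg -94.2 rms 0.002077601107294318
side plate 0.76 [ 0.6482  0.0782 -1.9708] deg -112.92 rms 0.0036541897512355464
```

View pics/v1.png

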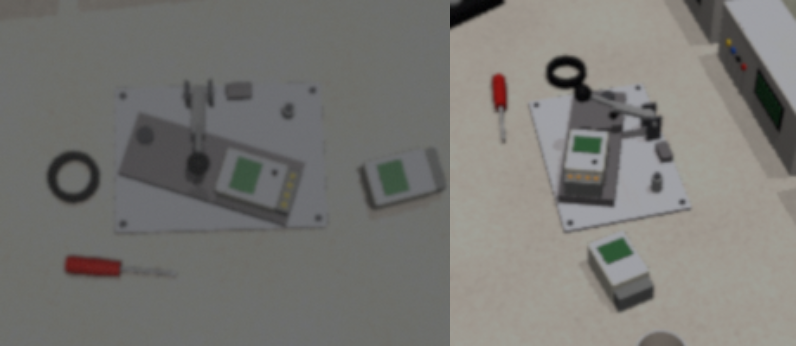

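Picture 1 shows the plate swung out about 19° and the lever raised. The stop is at top right with the cover beside it, and the driver lies clear of the push area. The fits of fixture and plate agree on the pin position to 0.1 mm, so I'll move now.

{"method": "arm_command", "body": {"xyz": [[2.1,-4,0],[2.1,-4,0],[2.1,-4,0],[2.1,-4,0],[2.1,-4,0],[2.1,-4,0],[2.1,-4,0],[2.1,-4,0],[2.1,-4,0],[2.1,-4,0],[2.1,-4,0],[2.1,-4,0]], "turn": [[0,0,-0.1],[0,0,-0.1],[0,0,-0.1],[0,0,-0.1],[0,0,-0.1],[0,0,-0.1],[0,0,-0.1],[0,0,-0.1],[0,0,-0.1],[0,0,-0.1],[0,0,-0.1],[0,0,-0.1]], "gripper": 0}}

```text
t: 3.0
tool_pos: [0.406, 0.0986, 0.4051]
orientation: [2.097, 2.338, 0.001]
force: [1.0, 0.4, -0.4]
opening: 0.0005
```

{"method": "arm_command", "body": {"xyz": [[2.1,-4,0],[2.1,-4,0],[2.1,-4,0],[2,-4,0],[0,0,-5],[0,0,-5],[0,0,-5],[0,0,0]], "turn": [[0,0,-0.1],[0,0,-0.1],[0,0,-0.1],[0,0,-0.074],[0,0,0],[0,0,0],[0,0,0],[0,0,0]]}}

```text
t: 4.0
tool_pos: [0.4863, -0.0595, 0.2507]
orientation: [-2.487, -1.908, 0.009]
force: [-0.2, -0.7, 1.2]
opening: 0.0004
```

Run:
```python
from h import *
c=read_camera('side'); d=read_camera('top')
cv2.imwrite('pics/v2.png',np.hstack([cv2.resize(c['frame'][150:370,210:430],(400,400)),cv2.resize(d['frame'][150:350,210:410],(400,400))])[:,:,::-1])
s=robot.read_state(); print(s['t'],s['tool_pos'],rot(s['orientation']),s['force'],s['opening'],s['q'])
```

```text
4.1 [ 0.48891267 -0.06002813  0.25598987] [[ 2.58934759e-01  9.65894754e-01  3.40177114e-04]
 [ 9.65894813e-01 -2.58934747e-01 -7.76216474e-05]
 [ 1.31093330e-05  3.48674252e-04 -9.99999939e-01]] [ 1.13893531 -0.73353506  0.5463182 ] 0.0004869480097779714 [-2.26297425e-01 -3.45952962e-02  1.93942795e+00  7.23314452e-07
  1.23641108e+00  3.56215253e-02]
```

View pics/v2.png

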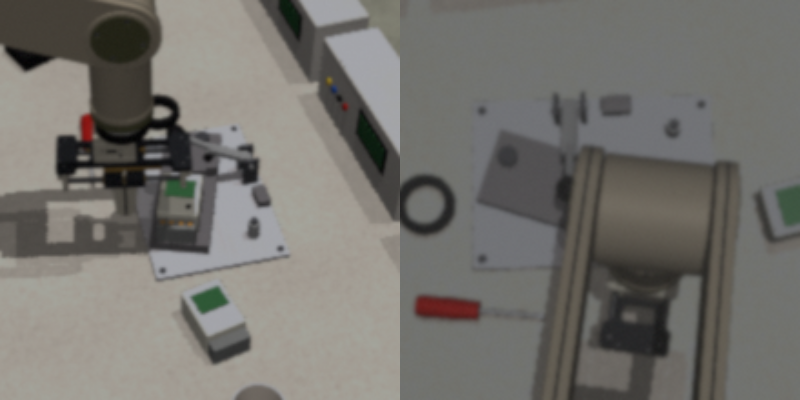

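Tool clear; descend and approach the edge.

{"method": "arm_command", "body": {"xyz": [[0,0,-2],[0,0,-2],[0,0,-1.3],[0,0,-0.4],[0.6,-0.2,0],[0.5,-0.2,0],[0,0,0],[0,0,0]], "turn": [[0,0,0],[0,0,0],[0,0,0],[0,0,0],[0,0,0],[0,0,0],[0,0,0],[0,0,0]]}}

```text
t: 5.1
tool_pos: [0.4996, -0.064, 0.1979]
orientation: [2.493, 1.912, 0.0]
force: [0.1, 0.6, 0.1]
opening: 0.0003
```

```bash
cat > st.py <<'E'
from h import *
s=robot.read_state(); print(round(s['t'],2),np.round(s['tool_pos'],4),np.round(s['force'],1),'push',np.round(s['force']@np.array([-.992,.124,0]),1))
E
python3 st.py
```

```text
5.1 [ 0.4996 -0.064   0.1979] [0.1 0.6 0.1] push -0.0
```

{"method": "arm_command", "body": {"xyz": [[0.4,-0.3,0],[0.4,-0.3,0],[0.4,-0.35,0],[0.4,-0.35,0],[0.4,-0.3,0],[0.4,-0.3,0],[0.2,-0.2,0],[0,0,0]], "turn": [[0,0,0.02],[0,0,0.02],[0,0,0.02],[0,0,0.02],[0,0,0.02],[0,0,0.02],[0,0,0.01],[0,0,0]]}}

```text
t: 6.1
tool_pos: [0.5259, -0.0851, 0.1978]
orientation: [2.363, 2.07, 0.001]
force: [0.3, 0.8, -0.3]
opening: 0.0001
```

{"method": "arm_command", "body": {"xyz": [[0.3,-0.2,0],[0.3,-0.2,0],[0.3,-0.2,0],[0.2,-0.1,0],[0,0,0]], "turn": [[0,0,0],[0,0,0],[0,0,0],[0,0,0],[0,0,0]]}}

```text
t: 6.72
tool_pos: [0.5368, -0.0921, 0.1978]
orientation: [2.363, 2.07, 0.0]
force: [-0.5, -0.1, 0.0]
opening: 0.0004
```

Run:
```python
from fit import *
import st
fits(-1.75)
c=read_camera('side')
P=cleaned(spotter.masks_of(c,'stop')[0]['pixels'],c,.015,.05); print(np.median(P,0),P.min(0),P.max(0))
```

```text
6.72 [ 0.5368 -0.0921  0.1978] [-0.5 -0.1  0. ] push 0.5
top fixture 0.62 [ 0.651   0.0821 -1.6491] deg -94.49 rms 0.0005708302133039922
top plate 0.76 [ 0.6501  0.0821 -1.7761] deg -101.76 rms 0.012086260993926934
side fixture 0.64 [ 0.6511  0.0818 -1.6521] deg -94.66 rms 0.0019247251227069526
side plate 0.56 [ 0.6508  0.0796 -1.7763] deg -101.78 rms 0.01562666567570167
[ 0.61139701 -0.119604  ] [ 0.5472085  -0.13979252] [0.68194993 0.10005658]
```

Run:
```python
from h import *
c=read_camera('side')
f=c['frame'].copy()
cv2.imwrite('pics/v3.png',cv2.resize(f[200:320,270:420],(750,600),interpolation=cv2.INTER_CUBIC)[:,:,::-1])
```

```text
(no output)
```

View pics/v3.png

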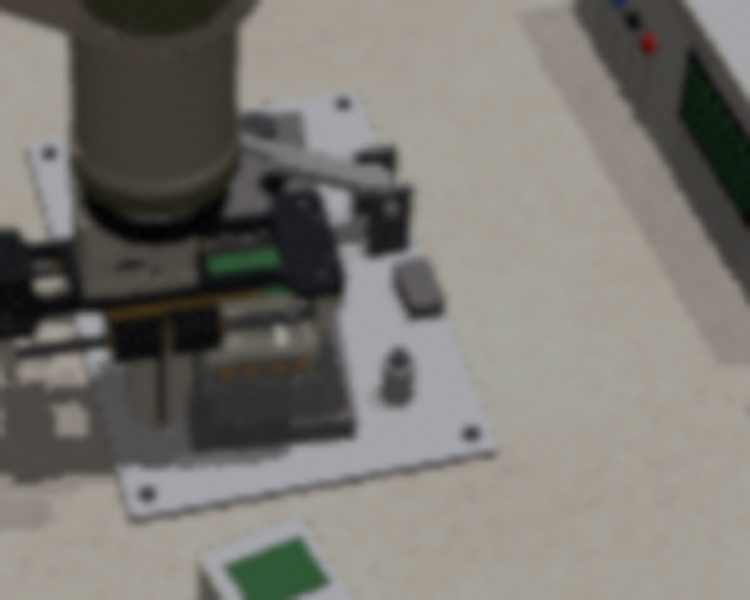

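The plate has followed the finger and is about 10–15 mm short of the stop. I'll close in with small steps.

{"method": "arm_command", "body": {"xyz": [[0.2,-0.15,0],[0.2,-0.15,0],[0.2,-0.1,0],[0.2,-0.1,0],[0,0,0]], "turn": [[0,0,0],[0,0,0],[0,0,0],[0,0,0],[0,0,0]]}}

```text
t: 7.8
tool_pos: [0.5447, -0.0972, 0.1977]
orientation: [2.363, 2.07, 0.0]
force: [-0.0, -0.1, -0.8]
opening: 0.0009
```

{"method": "arm_command", "body": {"xyz": [[0.1,-0.05,0],[0.1,-0.05,0]], "turn": [[0,0,0],[0,0,0]]}}

```text
t: 8.05
tool_pos: [0.5465, -0.098, 0.1977]
orientation: [-2.363, -2.07, 0.0]
force: [-0.6, 0.8, -0.2]
opening: 0.0004
```

Run:
```python
import st
from h import *
c=read_camera('side')
cv2.imwrite('pics/v4.png',cv2.resize(c['frame'][260:300,300:360],(750,500),interpolation=cv2.INTER_CUBIC)[:,:,::-1])
```

```text
8.05 [ 0.5465 -0.098   0.1977] [-0.6  0.8 -0.2] push 0.6
```

View pics/v4.png

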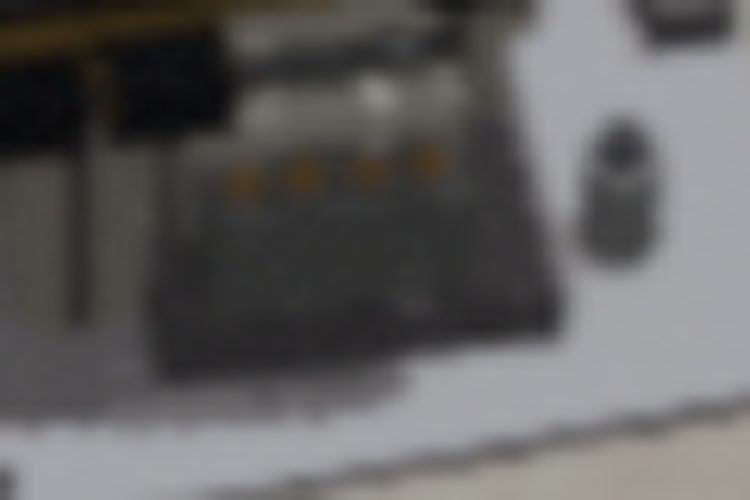

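The gap to the post is about 8 mm (post left edge at column 580 of the crop, plate edge about 540).

{"method": "arm_command", "body": {"xyz": [[0.1,-0.05,0],[0.1,-0.05,0],[0.1,-0.05,0],[0.1,-0.05,0]], "turn": [[0,0,0],[0,0,0],[0,0,0],[0,0,0]]}}

```text
t: 8.6
tool_pos: [0.5506, -0.1, 0.1977]
orientation: [-2.363, -2.07, -0.0]
force: [-0.8, 0.6, -1.5]
opening: 0.001
```

{"method": "arm_command", "body": {"xyz": [[0.1,-0.03,0]], "turn": [[0,0,0]]}}

```text
t: 8.72
tool_pos: [0.5516, -0.1003, 0.1977]
orientation: [2.363, 2.07, -0.0]
force: [-1.5, -0.5, -1.2]
opening: 0.0006
```

{"method": "arm_command", "body": {"xyz": [[0.1,-0.03,0]], "turn": [[0,0,0]]}}

```text
t: 8.85
tool_pos: [0.5526, -0.1007, 0.1977]
orientation: [2.363, 2.07, -0.0]
force: [-0.8, -0.1, -1.6]
opening: 0.0003
```

{"method": "arm_command", "body": {"xyz": [[0.08,-0.01,0]], "turn": [[0,0,0]]}}

```text
t: 8.98
tool_pos: [0.5534, -0.1008, 0.1977]
orientation: [2.363, 2.07, -0.0]
force: [-2.1, -0.7, -1.7]
opening: 0.0007
```

{"method": "arm_command", "body": {"xyz": [[0.08,-0.01,0]], "turn": [[0,0,0]]}}

```text
t: 9.1
tool_pos: [0.5538, -0.1008, 0.1976]
orientation: [-2.362, -2.07, 0.002]
force: [-6.5, -1.1, 4.0]
opening: 0.0001
```

Run:
```python
import st
from h import *
c=read_camera('side')
cv2.imwrite('pics/v5.png',cv2.resize(c['frame'][260:300,300:360],(750,500),interpolation=cv2.INTER_CUBIC)[:,:,::-1])
```

```text
9.1 [ 0.5538 -0.1008  0.1976] [-6.5 -1.1  4. ] push 6.3
```

View pics/v5.png

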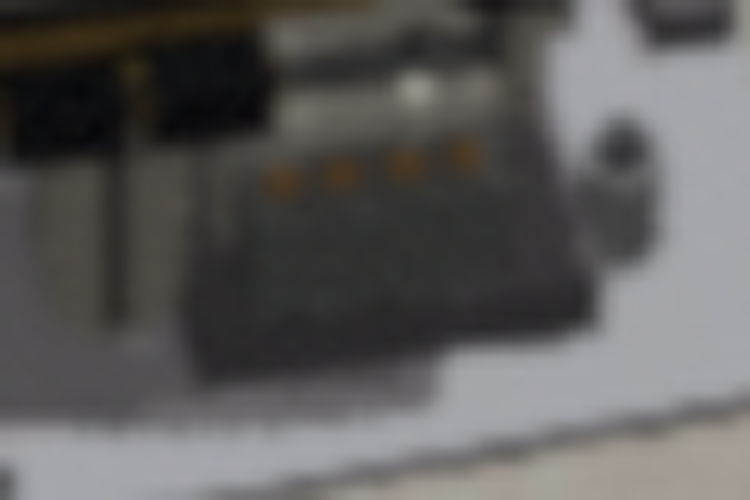

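The plate edge now meets the post at about column 580 and the force has risen, so this is the stop. I'll let it settle and then trim the force.

{"method": "arm_command", "body": {"xyz": [[0,0,0]], "turn": [[0,0,0]]}}

```text
t: 9.28
tool_pos: [0.5537, -0.1009, 0.1976]
orientation: [-2.362, -2.069, 0.002]
force: [-5.1, -1.3, 1.5]
opening: 0.0005
```

{"method": "arm_command", "body": {"xyz": [[0.03,0,0]], "turn": [[0,0,0]]}}

```text
t: 9.4
tool_pos: [0.5539, -0.1008, 0.1976]
orientation: [-2.362, -2.069, 0.002]
force: [-8.1, -1.4, 4.2]
opening: 0.0002
```

{"method": "arm_command", "body": {"xyz": [[0.04,0,0],[0,0,0]], "turn": [[0,0,0],[0,0,0]]}}

```text
t: 9.65
tool_pos: [0.5541, -0.1008, 0.1976]
orientation: [-2.362, -2.069, 0.003]
force: [-8.7, 0.0, 5.3]
opening: 0.0001
```

{"method": "arm_command", "body": {"xyz": [[0.04,0,0],[0,0,0]], "turn": [[0,0,0],[0,0,0]]}}

```text
t: 9.9
tool_pos: [0.5542, -0.1009, 0.1976]
orientation: [-2.361, -2.068, 0.004]
force: [-10.6, -0.5, 7.1]
opening: 0.0005
```

{"method": "arm_command", "body": {"xyz": [[0.03,0,0],[0,0,0]], "turn": [[0,0,0],[0,0,0]]}}

```text
t: 10.15
tool_pos: [0.5544, -0.1009, 0.1976]
orientation: [-2.361, -2.068, 0.005]
force: [-13.2, -0.1, 8.0]
opening: 0.0004
```

{"method": "arm_command", "body": {"xyz": [[0,0,0],[0,0,0],[0,0,0],[0,0,0],[0,0,0]], "turn": [[0,0,0],[0,0,0],[0,0,0],[0,0,0],[0,0,0]]}}

```text
t: 10.78
tool_pos: [0.5543, -0.1009, 0.1976]
orientation: [-2.361, -2.068, 0.005]
force: [-12.7, 0.5, 8.3]
opening: 0.0006
```

{"method": "arm_command", "body": {"xyz": [[0,0,0],[0,0,0],[0,0,0],[0,0,0],[0,0,0]], "turn": [[0,0,0],[0,0,0],[0,0,0],[0,0,0],[0,0,0]]}}

```text
t: 11.4
tool_pos: [0.5544, -0.1009, 0.1976]
orientation: [-2.361, -2.068, 0.005]
force: [-12.8, -1.4, 8.6]
opening: 0.0005
```

Held at about 12.7 N for over 1.2 s. Back off gently, then rise.

{"method": "arm_command", "body": {"xyz": [[-0.1,0.01,0],[-0.1,0.01,0],[-0.3,0.03,0],[-1.5,0.2,0],[0,0,3],[0,0,5],[0,0,5],[0,0,4],[0,0,0]], "turn": [[0,0,0],[0,0,0],[0,0,0],[0,0,0],[0,0,0],[0,0,0],[0,0,0],[0,0,0],[0,0,0]]}}

```text
t: 12.52
tool_pos: [0.537, -0.0985, 0.3729]
orientation: [2.357, 2.065, 0.009]
force: [0.7, -0.3, -0.4]
opening: 0.0
```

Run:
```python
from fit import *
import st
fits(-1.69)
c=read_camera('side')
m=spotter.masks_of(c,'clamp_ball')
for k in m[:2]:
    P=pts(c,k['pixels']); P=P[(P[:,2]>.08)&(P[:,0]<.62)]; print(k['confidence'],len(P),P.min(0),P.max(0),np.median(P,0))
cv2.imwrite('pics/v6.png',cv2.resize(c['frame'][200:320,270:420],(750,600),interpolation=cv2.INTER_CUBIC)[:,:,::-1])
```

```text
12.53 [ 0.537  -0.0985  0.3729] [ 0.7 -0.3 -0.4] push -0.8
top fixture 0.6 [ 0.6509  0.0825 -1.6531] deg -94.71 rms 0.02691314040876592
top plate 0.77 [ 0.6499  0.082  -1.6888] deg -96.76 rms 0.012132855320651767
side fixture 0.98 [ 0.651   0.08   -1.6521] deg -94.66 rms 0.0015839007537121045
side plate 0.63 [ 0.6503  0.0761 -1.6939] deg -97.05 rms 0.008558401088560867
0.47 24 [0.59784672 0.00227258 0.09808846] [0.61909644 0.0118593  0.12079203] [0.61003632 0.00682449 0.11022495]
```

View pics/v6.png

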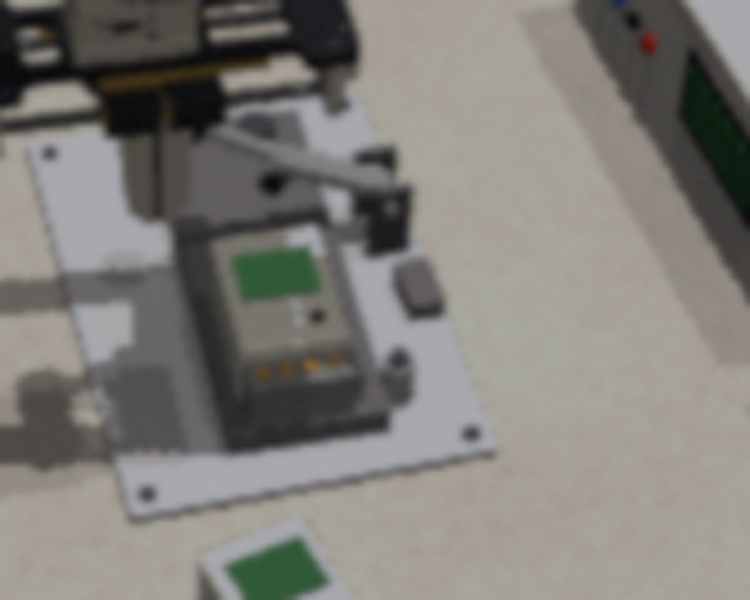

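The plate rests against the stop (post at 398,380 touching the plate edge), with the lever still up. Going above the ball.

{"method": "arm_command", "body": {"xyz": [[1.5,3.7,0],[1.5,3.7,0],[1.5,3.7,0],[0,0,-1.5],[0,0,-0.7],[0,0,0],[0,0,0]], "turn": [[0,0,0.02],[0,0,0.02],[0,0,0.02],[0,0,0],[0,0,0],[0,0,0],[0,0,0]]}}

```text
t: 13.8
tool_pos: [0.5804, 0.0118, 0.3459]
orientation: [2.301, 2.138, 0.0]
force: [0.0, -0.7, 0.8]
opening: 0.0005
```

Run:
```python
from h import *
import st
s=robot.read_state(); T=np.array(s['tool_pos'])+rot(s['orientation'])[:,2]*.186; print('tip',T)
c=read_camera('side'); print(proj(c,[T,[.5837,.0122,.126],[.7,.003,.048]]))
cv2.imwrite('pics/v7.png',cv2.resize(c['frame'][170:270,270:395],(750,600),interpolation=cv2.INTER_CUBIC)[:,:,::-1])
```

```text
13.8 [0.5804 0.0118 0.3459] [ 0.  -0.7  0.8] push -0.1
tip [0.58044903 0.01182227 0.15993773]
[[304.45009696 215.1368045 ]
 [305.60286948 223.85493358]
 [345.51280008 236.9215459 ]]
```

View pics/v7.png

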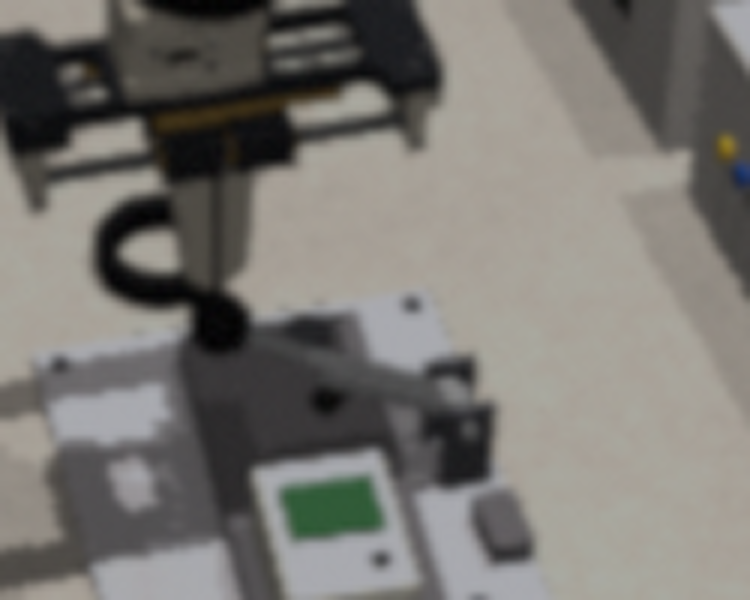

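The ball centre shows at (306.3, 223.8) against a predicted (305.6, 223.9), and the tip is directly above it. Now pressing along the arc.

{"method": "arm_command", "body": {"xyz": [[0,0,-1],[0,0,-0.7],[0,0,-0.2],[-0.33,0.03,-0.53],[-0.33,0.02,-0.53]], "turn": [[0,0,0],[0,0,0],[0,0,0],[0,0,0],[0,0,0]]}}

```text
t: 14.48
tool_pos: [0.5737, 0.0133, 0.316]
orientation: [-2.3, -2.14, -0.0]
force: [-2.4, 0.7, 2.2]
opening: 0.0004
```

{"method": "arm_command", "body": {"xyz": [[-0.3,0.02,-0.63],[-0.3,0.02,-0.63],[-0.24,0.02,-0.66],[-0.24,0.02,-0.66]], "turn": [[0,0,0],[0,0,0],[0,0,0],[0,0,0]]}}

```text
t: 14.98
tool_pos: [0.563, 0.0141, 0.2898]
orientation: [2.3, 2.14, 0.0]
force: [-1.3, 0.1, 1.9]
opening: 0.0005
```

{"method": "arm_command", "body": {"xyz": [[-0.17,0.01,-0.68],[-0.17,0.01,-0.68]], "turn": [[0,0,0],[0,0,0]]}}

```text
t: 15.22
tool_pos: [0.5596, 0.0142, 0.2762]
orientation: [-2.3, -2.14, 0.0]
force: [-1.7, -0.0, 1.4]
opening: 0.0006
```

{"method": "arm_command", "body": {"xyz": [[-0.09,0.01,-0.5],[-0.08,0,-0.5]], "turn": [[0,0,0],[0,0,0]]}}

```text
t: 15.48
tool_pos: [0.558, 0.0143, 0.2664]
orientation: [2.3, 2.14, 0.0]
force: [-1.2, 0.5, 1.8]
opening: 0.0002
```

{"method": "arm_command", "body": {"xyz": [[-0.02,0,-0.2],[-0.02,0,-0.2]], "turn": [[0,0,0],[0,0,0]]}}

```text
t: 15.72
tool_pos: [0.5577, 0.0143, 0.2628]
orientation: [2.3, 2.14, 0.0]
force: [-0.9, 0.0, 1.3]
opening: 0.0003
```

{"method": "arm_command", "body": {"xyz": [[-0.01,0,-0.1]], "turn": [[0,0,0]]}}

```text
t: 15.85
tool_pos: [0.5576, 0.0143, 0.2618]
orientation: [2.3, 2.14, 0.0]
force: [-1.3, -0.1, 1.7]
opening: 0.0008
```

{"method": "arm_command", "body": {"xyz": [[-0.01,0,-0.1]], "turn": [[0,0,0]]}}

```text
t: 15.98
tool_pos: [0.5575, 0.0143, 0.2608]
orientation: [2.3, 2.14, 0.0]
force: [0.2, 0.0, 0.9]
opening: 0.0007
```

{"method": "arm_command", "body": {"xyz": [[0,0,-0.1]], "turn": [[0,0,0]]}}

```text
t: 16.1
tool_pos: [0.5575, 0.0143, 0.2598]
orientation: [2.3, 2.14, 0.0]
force: [-1.4, 0.6, 0.9]
opening: 0.0006
```

{"method": "arm_command", "body": {"xyz": [[0,0,-0.1]], "turn": [[0,0,0]]}}

```text
t: 16.23
tool_pos: [0.5575, 0.0143, 0.259]
orientation: [2.3, 2.14, 0.0]
force: [-4.1, 0.4, 7.7]
opening: 0.0007
```

{"method": "arm_command", "body": {"xyz": [[-0.01,0,-0.03],[0,0,0]], "turn": [[0,0,0],[0,0,0]]}}

```text
t: 16.48
tool_pos: [0.5575, 0.0144, 0.259]
orientation: [2.3, 2.14, 0.0]
force: [-3.1, 1.3, 5.5]
opening: 0.0003
```

{"method": "arm_command", "body": {"xyz": [[0,0,-0.04],[0,0,0]], "turn": [[0,0,0],[0,0,0]]}}

```text
t: 16.73
tool_pos: [0.5575, 0.0143, 0.2589]
orientation: [2.3, 2.14, 0.0]
force: [-3.0, 0.0, 8.9]
opening: 0.0005
```

{"method": "arm_command", "body": {"xyz": [[0,0,-0.03],[0,0,0]], "turn": [[0,0,0],[0,0,0]]}}

```text
t: 16.98
tool_pos: [0.5575, 0.0143, 0.2588]
orientation: [2.3, 2.14, 0.0]
force: [-5.2, 0.3, 9.7]
opening: 0.0007
```

{"method": "arm_command", "body": {"xyz": [[0,0,0],[0,0,0],[0,0,0],[0,0,0],[0,0,0]], "turn": [[0,0,0],[0,0,0],[0,0,0],[0,0,0],[0,0,0]]}}

```text
t: 17.6
tool_pos: [0.5575, 0.0143, 0.2588]
orientation: [2.3, 2.14, 0.0]
force: [-6.4, 0.6, 9.5]
opening: 0.0002
```

{"method": "arm_command", "body": {"xyz": [[0,0,0.1],[0,0,0.2],[0,0,1],[0,0,4],[0,0,5],[0,0,5],[-4,2,0],[-5,3,0],[-5,6,0],[0,6,0],[0,6,0],[0,6,0]], "turn": [[0,0,0],[0,0,0],[0,0,0],[0,0,0],[0,0,0],[0,0,0],[0,0,0],[0,0,0],[0,0,0],[0,0,0],[0,0,0],[0,0,0]]}}

```text
t: 19.1
tool_pos: [0.4269, 0.2942, 0.4119]
orientation: [2.3, 2.14, 0.003]
force: [0.8, -0.0, 1.0]
opening: 0.0005
```

Run:
```python
from fit import *
import st
fits(-1.69)
c=read_camera('side')
print(proj(c,[.5604,.014,.058]))
for q in ['cover','tape','driver','spare','multimeter','cup']:
    m=spotter.masks_of(c,q)
    if m: print(q,np.round(m[0]['centre']))
d=read_camera('top')
cv2.imwrite('pics/v8.png',np.hstack([cv2.resize(c['frame'][200:320,270:390],(400,400),interpolation=cv2.INTER_CUBIC),cv2.resize(d['frame'][180:300,240:360],(400,400),interpolation=cv2.INTER_CUBIC)])[:,:,::-1])
```

```text
19.1 [0.4269 0.2942 0.4119] [ 0.8 -0.   1. ] push -0.8
top fixture 0.82 [ 0.6501  0.082  -1.6471] deg -94.37 rms 0.0010730798343204645
top plate 0.68 [ 0.6505  0.0827 -1.6901] deg -96.84 rms 0.0008627277289511804
side plate 0.93 [ 0.65    0.0805 -1.6887] deg -96.76 rms 0.0015783188254924233
[[297.55392374 242.60515575]]
cover [259. 353.]
tape [213. 300.]
driver [224. 258.]
spare [325. 327.]
multimeter [169. 240.]
cup [384. 356.]
```

View pics/v8.png

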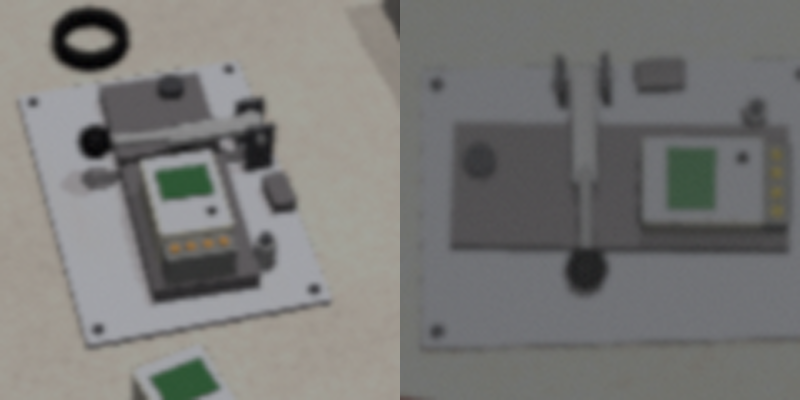

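The lever is down: the ball is at (298.5, 242), against (297.6, 242.6) expected for angle 0. The plate is against the post and the bystanders have not been disturbed, so I'm handing in.

```bash
python3 -c "
from plant import robot
print(robot.close_job())"
```

```text
the job is handed in; nothing more can be done
None
```

I pushed the plate home against the stop, clamped it, and handed the job in at about 19 s, with the arm clear and touching nothing.

- **Plate:** I felt for the stop in small steps, then held the plate against it at about 12.7 N horizontally for more than 1.2 s. The finger also pressed down with about 8.5 N, so the total was about 15 N, under the 25 N limit.
- **Clamp:** I followed the ball outwards along its arc with about 2 N. The final press was 9.5–9.7 N downwards, plus about 5–6 N sideways from friction, held for about 0.6 s. I then let go.
- **Last checks:**
  - The plate sits at −96.8° in both cameras. That is about 2.4° off the fixture's x axis, and the picture shows it touching the post.
  - The ball is within about 1 pixel of where it should be with the lever down.
  - The bystanders were within a few pixels of their starting positions in the side camera.
- **Disagreement:** with the gripper in view, some plate and fixture fits had large residuals (9–27 mm), so I relied on the force and the pictures there. The final side view gave no fixture fit.

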